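# Jack up the soundboard bench and hold it

### The job

First press the sprung hold-down lever on the guitar maker's tilting board until its detent catches and it stays down by itself. Then set the loose lever jack on the bench with its saddle centred under the round steel lift pad that sticks out of the board's front edge, and pump the jack's handle all the way down so that the jack alone raises the board. Finish while still holding the handle down with the gripper; leave the hand plane, the glue jar and the sanding block alone.

Things in the scene. Friction and masses are not known exactly. Their poses are not given: they have to be found in the camera images.
- tilt_bench: Fixed wooden stand of the tilting board. Origin on the bench below the lift pad at rest; +y points from the pad to the rear hinge, z up. The plywood board (280 mm in x, 300 mm in y, 18 mm thick, underside 72 mm up) has its front edge at y = 40, hinge at y = 340; it carries a ukulele soundboard and the hold-down lever. Open below from the front between 30 mm posts at x = +-122, y = 60 mm.
- tilt_board (a joint): Tilt of the board about its rear hinge, rad: 0 resting on its posts, grows as its front edge rises; about 0.09 when the jack is fully raised under the pad. The weight to lift at the pad is about 4 to 7 N.
- lift_pad (a point): The marked lift point: a round steel disc 36 mm across and 12 mm thick with a small ring on top, on a 22 mm wide tongue in the middle of the board's front edge; it sticks out so that its centre is 40 mm in front of the edge. Origin: centre of its underside, 72 mm above the bench at rest. Its +y axis points back to the board's hinge; it tilts with the board.
- hold_down_end (a point): Centre of the top of the round black button (32 mm across) ending the steel hold-down lever on the board's robot side. Lever pivot at tilt_bench x = -95, y = 300, 120 mm above the bench; the button's top is 180 mm from it (towards tilt_bench -y) and 5 mm above the lever line; about 200 mm up when raised, 125 when level. z out of the button. About 2 N of spring, 8 to 12 N through the detent.
- hold_down (a joint): Angle of the hold-down lever, rad: 0 raised (as found), grows as it is pressed; level at 0.45, stop at 0.47. The ball detent resists from about 0.21 and has caught when the lever stays at about 0.42 to 0.45 untouched.
- jack: The loose lever jack (about 0.85 kg): dark steel base plate 250 x 90 x 12 mm. Origin: centre of the plate's underside; +x axis points to the saddle end, -x to the handle end. The saddle is at x = +85 mm, the tower at x = +20 mm, the handle's pivot at x = +30 mm, 58 mm high. It may be gripped at the tower and lifted or slid on the bench.
- jack_tower (a point): Middle of the jack's tower (where to grip it): 42 mm long (x), 36 mm wide (y), its top 76 mm above the bench; this point is 44 mm above the base plate's underside. Same axes as the jack.
- saddle_top (a point): Centre of the top face of the jack's round saddle (34 mm across), 60 mm above the bench while the handle is up, 12 mm below the resting lift pad; it rises straight up by 45 mm over the full stroke of the handle.
- handle_end (a point): Centre of the top of the flat rubber paddle (44 mm along the handle, 34 wide, 10 thick) ending the jack handle: 140 mm from the handle pivot towards the jack's -x, 5 mm above the handle line. About 135 mm above the bench when up, 63 when fully down. It stays above the base plate, so pressing does not tip the jack. z out of the paddle, x towards the pivot.
- jack_handle (a joint): Angle of the jack's handle, rad: 0 up (as found), grows as it is pushed down, 0.55 fully down (level, at its stop). A spring and the load push it back up when let go; 3 to 4 N at the paddle when idle, 6 to 9 N under load.
- bench_plane: Bystander: loose dark steel hand plane, 50 x 160 mm, 80 mm high; origin under its centre.
- glue_jar: Bystander: loose jar, 56 mm across, 75 mm high; origin under its centre.
- sanding_block: Bystander: loose cork sanding block 60 x 100 x 35 mm; origin under its centre.

How it is judged (in metres and radians):
On the way, in this order (a step that is already met when the one before it is completed fails the run):
1. the hold-down lever is caught by its detent and nothing presses it (value of joint hold_down between 0.36 and 0.6 rad and contact force between each of the fingers, the arm and tilt_bench below 0.3 N), for 0.2 s.
2. the jack stands on the bench with its saddle under the lift pad, handle still up, board still down (horizontal distance between saddle_top and lift_pad below 0.012 m and value of joint jack_handle below 0.12 rad and height (world z) of jack below 0.006 m and angle between jack's own z axis and vertical below 0.05 rad and value of joint tilt_board below 0.02 rad), for 0.2 s.
At the end, for the whole second after the job is handed in: For the last second the robot presses the jack handle down (joint over 0.47, over 1 N); the saddle, within 12 mm of the pad's centre, carries the pad (over 1.5 N), board tilted 0.065 to 0.13 rad; robot off the board; jack flat on the bench, still; hold-down lever still caught (over 0.36) (all of step 1 and horizontal distance between saddle_top and lift_pad below 0.012 m and value of joint jack_handle above 0.47 rad and value of joint tilt_board between 0.065 and 0.13 rad and contact force between jack and tilt_bench above 1.5 N and contact force between any of the fingers, the arm and jack above 1 N and height (world z) of jack below 0.006 m and angle between jack's own z axis and vertical below 0.05 rad and linear speed of jack below 0.02 m/s); the arm keeps its last pose, push and grip.
It fails at once if the bench plane is disturbed (moved more than 20 mm) (distance of bench_plane from where it was at the start of the episode above 0.02 m).
It fails at once if the glue jar is disturbed (moved more than 20 mm) (distance of glue_jar from where it was at the start of the episode above 0.02 m).
It fails at once if the sanding block is disturbed (moved more than 20 mm) (distance of sanding_block from where it was at the start of the episode above 0.02 m).
It fails at once if the board is raised while the jack does not carry it (value of joint tilt_board above 0.05 rad and contact force between jack and tilt_bench below 0.01 N and contact force between any of the fingers, the arm and tilt_bench above 0.3 N).
It also fails if it takes over 67 s, if anything falls off the work surface, if the arm or the gripper's body presses on something with over 40 N, if the wrist force passes 120 N, or if a joint passes its speed limit or range.

### The arm

A 6-joint arm with a two-finger parallel gripper is mounted at the origin on the work surface. World frame = base frame: x ahead of the robot, y to its left, z up, the work surface at z = 0. Lengths are in m, angles in degrees, forces in N, time in s.
With the tool pointing down it reaches from about 0.3 to 0.75 m from the base axis. Payload 8.5 kg.
Tool frame: the origin (TCP) lies at the very end of the fingers, on their centre line; the grasp point (between the pads) lies 19 mm behind it (env.grasp_offset is the distance from the TCP to the grasp point, in m); y points along the fingers, z is the direction in which the jaws open and shut, and the axes are right-handed (so a half turn about y gives the same grasp; the last joint's range is limited). The gripper opens to 85 mm and grips with 20 to 120 N. Pads are 22 mm wide; open, the fingers measure 114 mm over their backs; the gripper's body (76 mm by 85 mm) begins 54 mm behind the grasp point. The pads swing forward as they close: fully open they stand 13 mm farther back than shut.
Start: joints at [63.467, 21.807, 74.336, -0, 83.858, -12.336], TCP at [0.135, 0.533, 0.231] pointing down, gripper open.
Joint ranges: [-178.18, 178.18], [-50.72, 133.34], [12.68, 142.11], [-81.47, 261.47], [9.98, 163.14], [-165.26, 165.26]. Speed limits (degrees/s): [136.94, 136.94, 180, 180, 180, 180].

### API

Orientations are given as a 3x3 rotation matrix whose columns are the frame's x, y, z axes.
In Python, from rig import env gives the robot as it stands. The module is installed in compiled form; this text tells all that it offers.
- The arm moves only by the shell command python3 -m pendant 'ROWS' [FORCE]. ROWS is JSON, a list of rows, each a list of 3 entries, a list of its own where there are three numbers: the shift along the world's x, y, z as a fraction of full scale, then the turn about the world's z as a fraction of full scale, then the opening, from 0 (shut) to 1 (fully open). A call has 1 to 12 rows; each row shifts and turns the commanded pose from where the row before left it; what a row does not reach is not made up. Full scale, the value 1, is 30 mm for a shift and 5 degrees for a turn. A row lasts 1/12 s, in which the tool goes at most 41.7 mm and 7.16 degrees, less where a joint would pass 70% of its speed; a pose out of reach is approached as far as the arm can. A call with a number of a shift or a turn outside -1 to 1 is refused whole. A call with a gripper value outside its range is refused whole. The fingers move at their own pace and stop on an object; FORCE is the grip in N (left out, the last holds). Time passes only in rows, so rows that do not move let the fingers close. It gives the time, the measured TCP pose, the force and the opening at its end, in the units of the state.
- env.observe(): the state, without advancing time (a new reading comes with each control period).
- env.get_image(name): name is "side" or "top"; returns (picture, depth): 400x640x3 uint8, red, green, blue; 400x640 float32, m along the optical axis (not along the pixel's ray), 0 where there is no reading.
- env.camera_model(name): a dict with "camera_matrix" (3x3 intrinsics, pixels), "dist_coeffs" ([k1, k2, p1, p2, k3] as OpenCV has them; the pictures are not rectified), "R" (3x3) and "t" (3): a world point X has camera coordinates R X + t. Camera axes: x right, y down, z forward; pixel columns grow to the right and rows downward; lengths in m; the calibration is good to about 2 mm. A picture is of the moment at which its call begins. camera_model takes no time and is no camera call.
- env.close_job(): hands the job in, once; it reports no verdict.
The state is a dict: "time_s": time; "q": joint angles; "qvel": joint speeds; "joint_efforts": joint torques, N m; "position": TCP position; "tool_rot": TCP orientation; "ft_force": force on the tool from outside, world axes, zero at the start; "wrist_torque": the same for the moment, N m; "grip_width": finger opening in m.
Only numpy, scipy, OpenCV 4.12 (cv2) and the standard library are available. Lean on these libraries where they do the work, as an engineer would, in place of code of your own. Each camera call takes 0.05 s, during which the arm holds its last target.

## Working session

There is one attempt and no reset: what is moved stays moved. The work goes in short steps, Python scripts to look and compute and a shell command to move; the robot and the scene stay as the last step left them, time stands still between calls to the robot, and variables do not carry over. Pictures are saved under pics/ and viewed, and the job is handed in when it is done.

```bash
mkdir -p pics; ls
python3 - <<'E'
from rig import env
import cv2,numpy as np
s=env.observe()
for k,v in s.items(): print(k,np.round(v,3).tolist())
print(env.grasp_offset)
for n in("side","top"):
    im,d=env.get_image(n); cv2.imwrite(f"pics/{n}0.png",im[:,:,::-1]); np.save(f"{n}0_d.npy",d)
    m=env.camera_model(n); print(n,{k:np.round(v,4).tolist() for k,v in m.items()})
E
```

```text
pics
time_s 0.0
q [63.468, 21.841, 74.385, -0.0, 83.857, -12.335]
qvel [-0.046, 0.025, -0.03, -0.017, -0.096, -0.049]
joint_efforts [0.0, -44.846, -23.128, -0.0, 0.005, -0.0]
position [0.135, 0.533, 0.231]
tool_rot [[0.969, -0.001, 0.245], [-0.245, -0.001, 0.969], [-0.0, -1.0, -0.001]]
ft_force [0.176, -0.362, -0.31]
wrist_torque [-0.01, -0.024, 0.055]
grip_width 0.086
0.0187
side {'camera_matrix': [[512.4638, 0.0, 323.5421], [0.0, 512.4638, 205.5441], [0.0, 0.0, 1.0]], 'dist_coeffs': [-0.0552, 0.0, 0.0, 0.0, 0.0], 'R': [[0.9859, -0.1663, -0.017], [-0.1361, -0.7394, -0.6594], [0.0971, 0.6524, -0.7516]], 't': [-0.5445, 0.1988, 1.2541]}
top {'camera_matrix': [[484.9989, 0.0, 328.677], [0.0, 484.9989, 197.1035], [0.0, 0.0, 1.0]], 'dist_coeffs': [-0.1057, 0.0, 0.0, 0.0, 0.0], 'R': [[0.0216, -0.9998, 0.0012], [-0.99, -0.0215, -0.1394], [0.1393, 0.0018, -0.9902]], 't': [0.0601, 0.5861, 1.3722]}
```

View pics/side0.png

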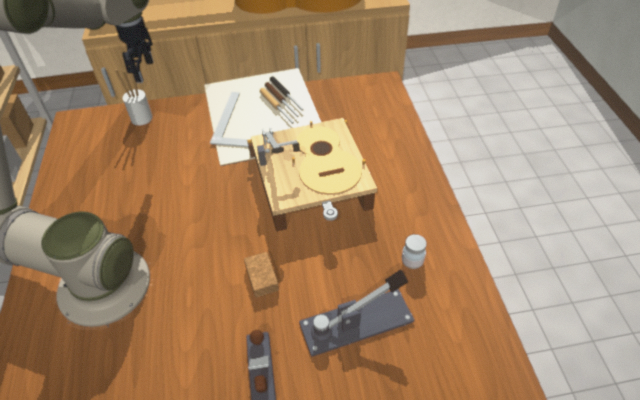

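View pics/top0.png

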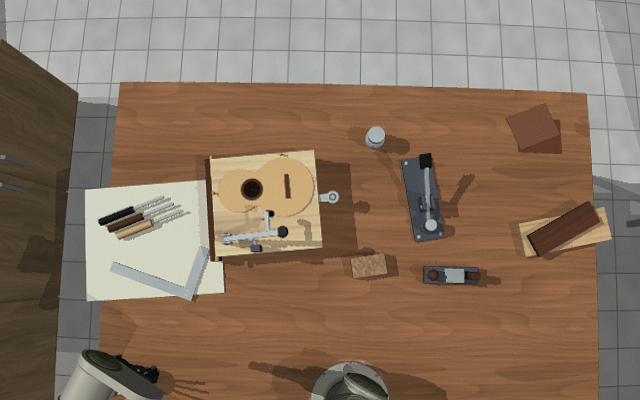

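The side view shows the board at about (315,165) with the pad at (331,211). The jack's saddle is at (321,325), its paddle at (398,281), the jar at (414,250) and the block at (261,273). In the top view the pad is at (332,197), the saddle at (431,225), the paddle at (425,160) and the button at (283,232). I'll zoom in for exact pixels.

```bash
cat > h.py <<'E'
import numpy as np,cv2
from rig import env
C={n:{k:np.array(v,float) for k,v in env.camera_model(n).items()} for n in("side","top")}
def ray(n,p):
    c=C[n]; u=cv2.undistortPoints(np.array([[p]],float),c["camera_matrix"],c["dist_coeffs"])[0,0]
    d=c["R"].T@np.array([u[0],u[1],1]); return -c["R"].T@c["t"],d
def plane(n,p,z):
    o,d=ray(n,p); return o+d*(z-o[2])/d[2]
def tri(ps,pt):
    o1,d1=ray("side",ps); o2,d2=ray("top",pt)
    A=np.stack([d1,-d2],1); s=np.linalg.lstsq(A,o2-o1,rcond=None)[0]
    a=o1+d1*s[0]; b=o2+d2*s[1]; return (a+b)/2,np.linalg.norm(a-b)
def dep(n,p,d):
    o,r=ray(n,p); return o+r*d[int(round(p[1])),int(round(p[0]))]
def proj(n,X):
    c=C[n]; return cv2.projectPoints(np.array([X],float),cv2.Rodrigues(c["R"])[0],c["t"],c["camera_matrix"],c["dist_coeffs"])[0][0,0]
def zoom(n,im,x0,y0,w,h,k,name):
    cv2.imwrite(name,cv2.resize(im[y0:y0+h,x0:x0+w,::-1],None,fx=k,fy=k,interpolation=cv2.INTER_CUBIC))
E
python3 - <<'E'
import cv2
s=cv2.imread("pics/side0.png");t=cv2.imread("pics/top0.png")
def z(im,x0,y0,w,h,k):return cv2.resize(im[y0:y0+h,x0:x0+w],None,fx=k,fy=k,interpolation=cv2.INTER_CUBIC)
cv2.imwrite("pics/sj.png",z(s,290,260,130,100,6));cv2.imwrite("pics/sb.png",z(s,240,115,150,110,5))
cv2.imwrite("pics/tj.png",z(t,360,120,130,100+30,4));cv2.imwrite("pics/tb.png",z(t,200,145,150,110,5))
E
```

```text
(no output)
```

View pics/sj.png

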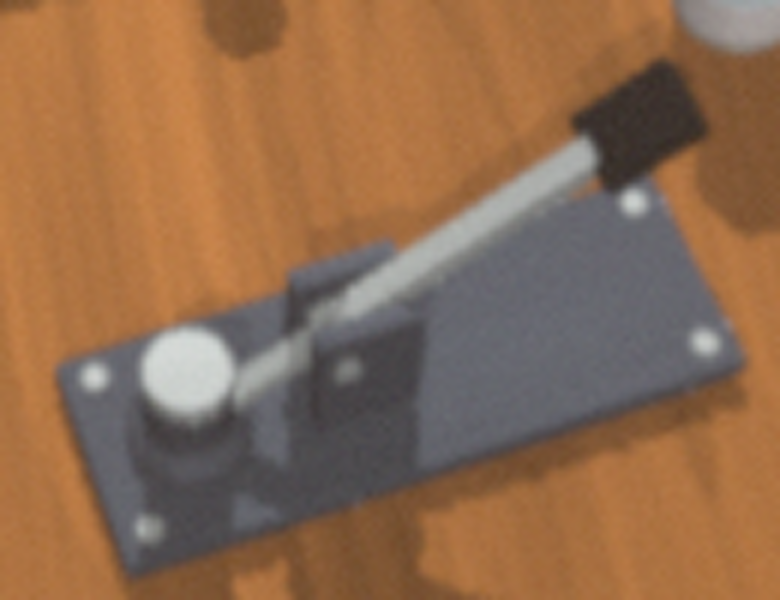

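View pics/sb.png

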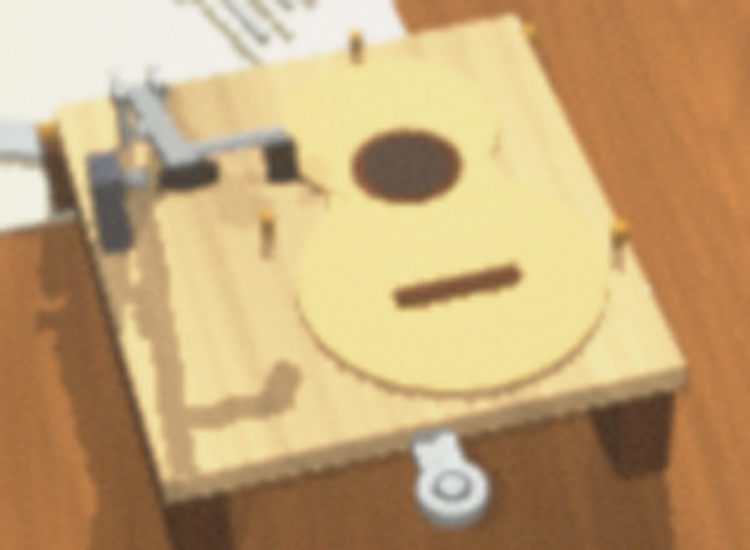

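View pics/tj.png

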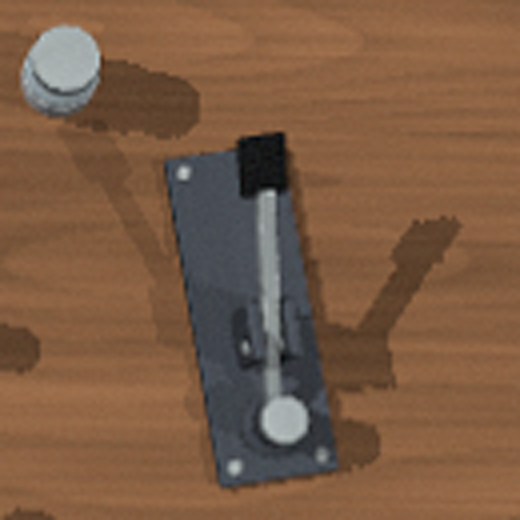

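View pics/tb.png

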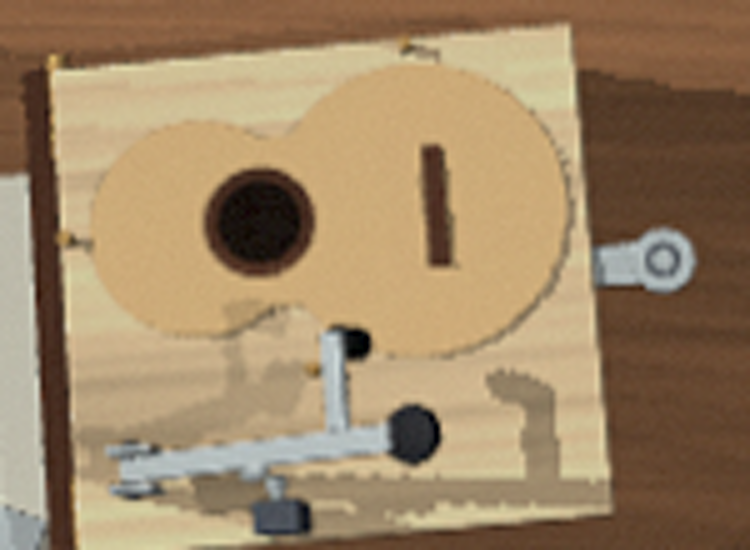

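Run:
```python
from h import *
P={"pad":((330.0,211.8),(332.2,196.6)),"button":((277.3,149.1),(282.2,231.2)),"saddle":((320.9,321.1),(430.4,224.6)),"paddle":((396.3,280.4),(425.1,160.6))}
for k,(s,t) in P.items():
    X,e=tri(s,t); print(k,np.round(X,4),"gap",round(e,4))
D={n:np.load(n+"0_d.npy") for n in C}
for k,(s,t) in P.items(): print(k,"depth",np.round(dep("side",s,D["side"]),4),np.round(dep("top",t,D["top"]),4))
S=lambda u,v:(290+u/6-.4,260+v/6-.4); T=lambda u,v:(360+u/4-.4,120+v/4-.4)
for nm,p,z in [("A(saddle,robot? )",(95,377),.013),("B",(148,528),.013),("C",(634,202),.013),("Dd",(705,343),.013)]: print("side dot",nm,np.round(plane("side",S(*p),z),4))
for p in [(183,173),(235,467),(322,455)]: print("top dot",np.round(plane("top",T(*p),.013),4))
Tb=lambda u,v:(200+u/5-.4,145+v/5-.4)
for p in [(50,70),(568,25),(611,512),(77,548)]: print("board",np.round(plane("top",Tb(*p),.09),4))
Sb=lambda u,v:(240+u/5-.4,115+v/5-.4)
for p in [(168,487),(684,368),(517,15),(60,107)]: print("board side",np.round(plane("side",Sb(*p),.09),4))
```

```text
pad [0.5803 0.0628 0.0874] gap 0.001
button [0.4713 0.1892 0.2045] gap 0.0001
saddle [ 0.5095 -0.2202  0.0611] gap 0.0017
paddle [ 0.6799 -0.1918  0.133 ] gap 0.0008
pad depth [0.5813 0.0654 0.0844] [0.3878 0.0702 1.4404]
button depth [0.4713 0.1859 0.2075] [0.4712 0.1891 0.2053]
saddle depth [ 0.5104 -0.2197  0.0601] [ 0.5088 -0.2206  0.0593]
paddle depth [ 0.6799 -0.1927  0.1346] [ 0.6793 -0.1916  0.1337]
side dot A(saddle,robot? ) [ 0.4783 -0.1914  0.013 ]
side dot B [ 0.4886 -0.2561  0.013 ]
side dot C [ 0.6993 -0.1528  0.013 ]
side dot Dd [ 0.7101 -0.2184  0.013 ]
top dot [ 0.6978 -0.1558  0.013 ]
top dot [ 0.4774 -0.1943  0.013 ]
top dot [ 0.4875 -0.2592  0.013 ]
board [0.6817 0.416  0.09  ]
board [0.7137 0.1198 0.09  ]
board [0.4376 0.0888 0.09  ]
board [0.4103 0.3858 0.09  ]
board side [0.4402 0.0857 0.09  ]
board side [0.7134 0.1184 0.09  ]
board side [0.6831 0.4176 0.09  ]
board side [0.408  0.3853 0.09  ]
```

```bash
python3 -m pendant '[[[0.4,-0.4,0],0,0],[[0.8,-0.8,0],0,0],[[0.8,-0.8,0],0,0],[[0.8,-0.8,0],0,0],[[0.8,-0.8,0],0,0],[[0.8,-0.8,0],0,0],[[0.8,-0.8,0],0,0],[[0.8,-0.8,0],0,0],[[0.8,-0.8,0],0,0],[[0.8,-0.8,0],0,0],[[0.8,-0.8,0],0,0],[[0.4,-0.4,0],0,0]]' 40
```

```text
time_s: 1.1
position: [0.4009, 0.2668, 0.231]
tool_rot: [[0.969, -0.0, 0.248], [-0.248, -0.001, 0.969], [0.0, -1.0, -0.001]]
ft_force: [-0.6, 0.1, 0.1]
grip_width: 0.0003
```

```bash
python3 -m pendant '[[[0.4,-0.45,0],0,0],[[0.55,-0.65,0],0,0],[[0.55,-0.65,0],0,0],[[0.55,-0.65,0],0,0],[[0.3,-0.3,0],0,0],[[0,0,-0.3],0,0],[[0,0,-0.3],0,0],[[0,0,0],0,0]]'
```

```text
time_s: 1.77
position: [0.4678, 0.1887, 0.2111]
tool_rot: [[0.97, -0.004, 0.245], [-0.245, -0.0, 0.97], [-0.004, -1.0, -0.001]]
ft_force: [0.3, 0.6, 0.4]
grip_width: -0.0001
```

Run:
```python
from h import *
im,d=env.get_image("top"); zoom("top",im,200,145,150,110,5,"pics/t1.png")
im,d=env.get_image("side"); zoom("side",im,220,60,160,120,5,"pics/s1.png")
```

```text
(no output)
```

View pics/s1.png

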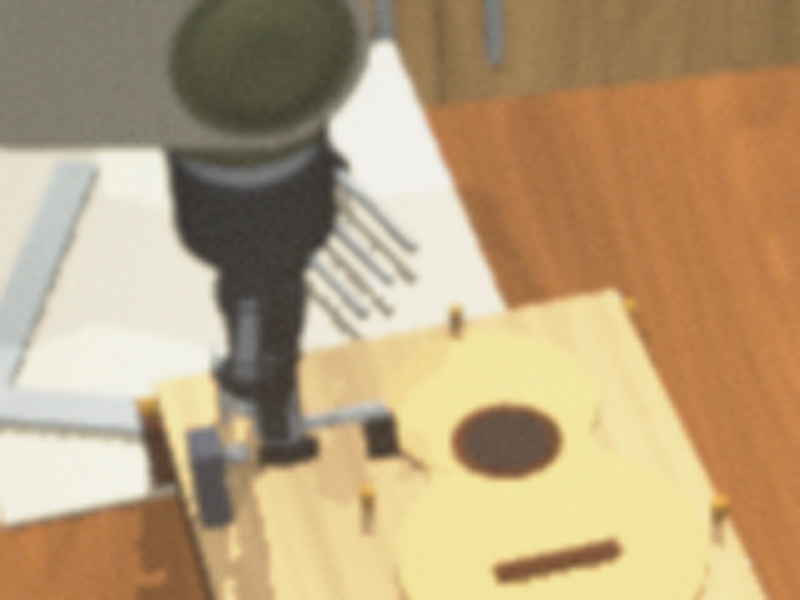

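The fingertips stand over the button, at about (280,440) in the zoom. I'll press it down along its arc.

```bash
python3 -m pendant '[[[0.1,-0.05,-0.3],0,0],[[0,-0.13,-0.3],0,0],[[0,-0.12,-0.3],0,0],[[0,-0.1,-0.3],0,0],[[0,-0.09,-0.3],0,0],[[0,-0.07,-0.3],0,0],[[0,-0.055,-0.3],0,0],[[0,-0.04,-0.3],0,0],[[0,-0.02,-0.25],0,0],[[0,0,0],0,0]]'
```

```text
time_s: 2.7
position: [0.4713, 0.1675, 0.1318]
tool_rot: [[0.969, -0.004, 0.246], [-0.246, -0.001, 0.969], [-0.004, -1.0, -0.002]]
ft_force: [0.4, -0.4, -0.3]
grip_width: 0.0004
```

```bash
python3 -m pendant '[[[0,0,-0.2],0,0],[[0,0,-0.05],0,0],[[0,0,0],0,0]]'
```

```text
time_s: 2.95
position: [0.4723, 0.1678, 0.1261]
tool_rot: [[0.969, -0.0, 0.245], [-0.245, -0.0, 0.969], [-0.0, -1.0, -0.0]]
ft_force: [-0.1, -0.6, 2.3]
grip_width: 0.0
```

```bash
python3 -m pendant '[[[0,0,-0.1],0,0],[[0,0,-0.1],0,0],[[0,0,0],0,0]]'; python3 -m pendant '[[[0,0,0.2],0,0],[[0,0,0.8],0,0],[[0,0,1],0,0],[[0,0,1],0,0],[[0,0,0],0,0.5]]'
python3 - <<'E'
from h import *
im,d=env.get_image("side"); zoom("side",im,220,60,160,120,5,"pics/s2.png")
E
```

```text
time_s: 3.2
position: [0.4727, 0.1679, 0.1206]
tool_rot: [[0.969, 0.001, 0.245], [-0.245, -0.0, 0.969], [0.001, -1.0, 0.0]]
ft_force: [-2.2, -1.0, 9.1]
grip_width: -0.0
time_s: 3.62
position: [0.4743, 0.1684, 0.2156]
tool_rot: [[0.969, 0.009, 0.245], [-0.245, 0.001, 0.97], [0.009, -1.0, 0.003]]
ft_force: [0.1, 0.2, 0.5]
grip_width: 0.0108
```

View pics/s2.png

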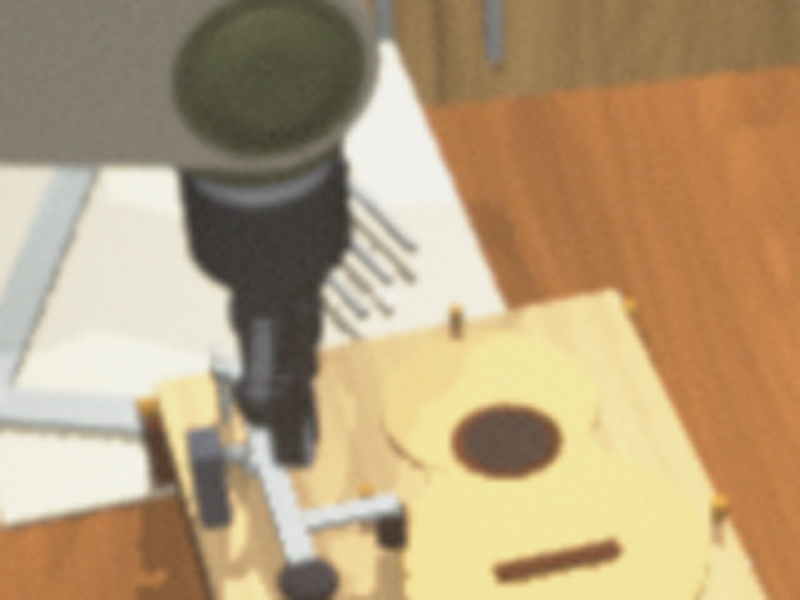

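The lever stays level by itself, with the button now at zoom (308,578), which is pixel (281.6,175.6). I'll move over the jack tower.

```bash
python3 -m pendant '[[[0.1,-0.3,0],0.2,1],[[0.22,-0.8,0],0.4,1],[[0.22,-0.9,0],0.4,1],[[0.22,-0.9,0],0.4,1],[[0.22,-0.9,0],0.4,1],[[0.22,-0.9,0],0.4,1],[[0.22,-0.9,0],0.4,1],[[0.22,-0.9,0],0.4,1],[[0.22,-0.9,0],0.4,1],[[0.22,-0.9,0],0.4,1],[[0.22,-0.9,0],0.4,1],[[0.22,-0.9,0],0.4,1]]' 60; python3 -m pendant '[[[0.22,-0.9,0],0.2,1],[[0.22,-0.9,0],0.2,1],[[0.2,-0.5,0],0,1],[[0.2,-0.2,0],0,1],[[0,0,0],0,1]]'
python3 - <<'E'
from h import *
s=env.observe(); z=s["tool_rot"][:,2] if hasattr(s["tool_rot"],"shape") else np.array(s["tool_rot"])[:,2]
print("yaw",np.degrees(np.arctan2(z[1],z[0])))
im,d=env.get_image("side"); b=cv2.imwrite("pics/s3.png",im[:,:,::-1])
# button: dark blob in the side picture
zoom("side",im,255,150,60,45,10,"pics/s3b.png")
im,d=env.get_image("top"); cv2.imwrite("pics/t3.png",im[:,:,::-1]);zoom("top",im,200,145,150,110,5,"pics/t3b.png")
E
```

```text
time_s: 4.67
position: [0.5477, -0.1362, 0.209]
tool_rot: [[0.988, -0.002, -0.155], [0.155, 0.001, 0.988], [-0.002, -1.0, 0.001]]
ft_force: [-0.5, -0.0, -0.6]
grip_width: 0.0857
time_s: 5.08
position: [0.5735, -0.2108, 0.2089]
tool_rot: [[0.983, -0.001, -0.186], [0.186, 0.001, 0.983], [-0.001, -1.0, 0.001]]
ft_force: [1.0, 0.8, -0.8]
grip_width: 0.0853
yaw 100.72374675069192
```

View pics/s3.png

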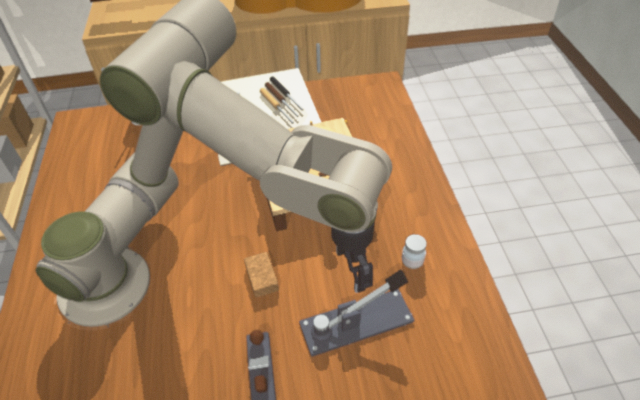

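View pics/t3b.png

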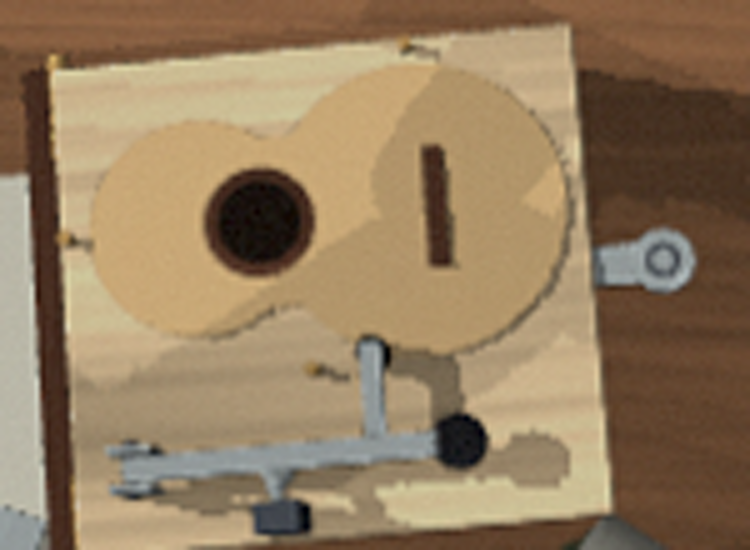

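Run:
```python
from h import *
print(tri((281.2,175.0),(291.6,232.6)))
t=cv2.imread("pics/t3.png"); cv2.imwrite("pics/t3j.png",cv2.resize(t[120:260,360:500],None,fx=4,fy=4,interpolation=cv2.INTER_CUBIC))
```

```text
(array([0.47314262, 0.17068083, 0.13122427]), np.float64(0.0002485652790711399))
```

View pics/t3j.png

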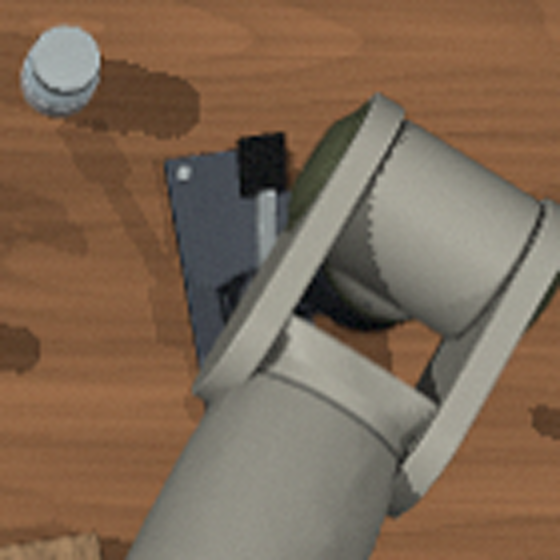

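```bash
python3 -m pendant '[[[0,0.05,-0.4],-0.2,1],[[0,0,-0.8],0,1],[[0,0,-0.8],0,1],[[0,0,-0.8],0,1],[[0,0,-0.8],0,1],[[0,0,-0.8],0,1],[[0,0,-0.6],0,1],[[0,0,-0.4],0,1],[[0,0,-0.3],0,1],[[0,0,0],0,1]]'
python3 - <<'E'
from h import *
im,d=env.get_image("side"); zoom("side",im,280,220,150,140,5,"pics/s4.png")
E
```

```text
time_s: 6.02
position: [0.5724, -0.207, 0.0379]
tool_rot: [[0.985, -0.003, -0.171], [0.171, 0.002, 0.985], [-0.002, -1.0, 0.002]]
ft_force: [-0.4, 0.5, 0.0]
grip_width: 0.0857
```

View pics/s4.png

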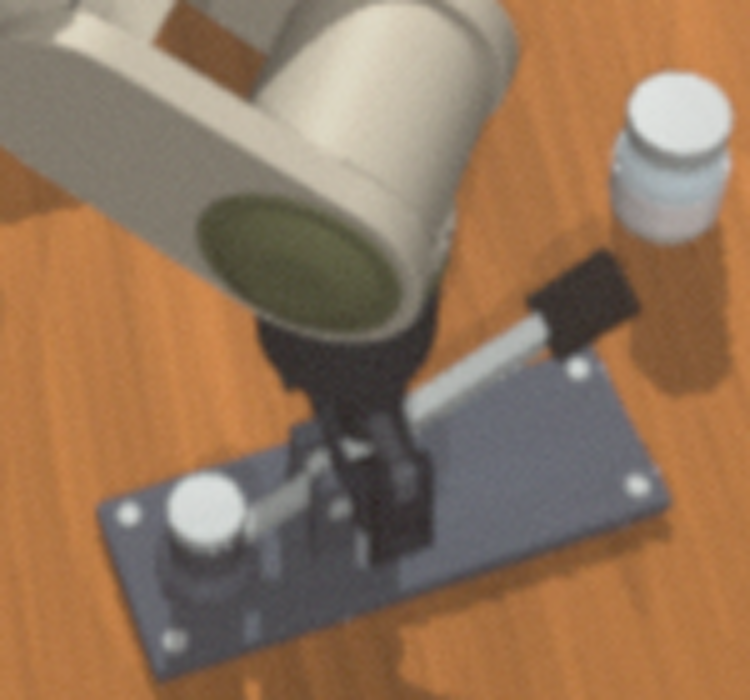

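```bash
python3 -m pendant '[[[0,0,0],0,0.3],[[0,0,0],0,0.1],[[0,0,0],0,0.1],[[0,0,0],0,0.1],[[0,0,0],0,0.1],[[0,0,0],0,0.1],[[0,0,0],0,0.1],[[0,0,0],0,0.1]]' 70
python3 - <<'E'
from h import *
im,d=env.get_image("side"); zoom("side",im,280,220,150,140,5,"pics/s5.png")
E
```

```text
time_s: 6.73
position: [0.5737, -0.2091, 0.0404]
tool_rot: [[0.985, 0.002, -0.17], [0.17, -0.001, 0.985], [0.002, -1.0, -0.002]]
ft_force: [0.3, -1.3, 5.2]
grip_width: 0.0351
```

View pics/s5.png

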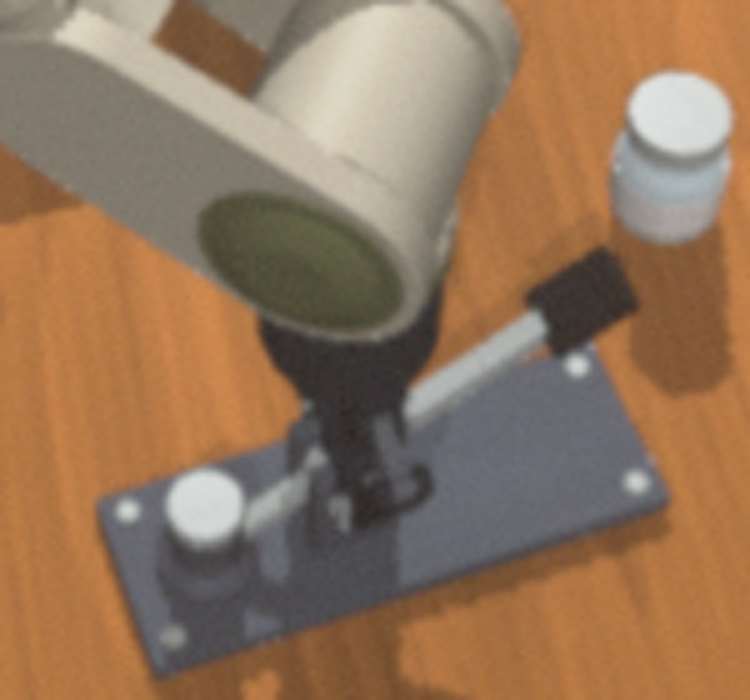

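The gripper holds the tower at 35 mm. I'll lift the jack slightly and turn it.

```bash
python3 -m pendant '[[[0,0,0.15],0,0.1],[[0,0,0.15],0,0.1],[[0,0,0],0,0.1],[[0,0,0],-0.4,0.1],[[0,0,0],-0.8,0.1],[[0,0,0],-0.8,0.1],[[0,0,0],-0.8,0.1],[[0,0,0],-0.8,0.1],[[0,0,0],-0.8,0.1],[[0,0,0],-0.8,0.1],[[0,0,0],-0.4,0.1],[[0,0,0],0,0.1]]'
python3 - <<'E'
from h import *
im,d=env.get_image("side"); zoom("side",im,280,220,150,140,5,"pics/s6.png")
E
```

```text
time_s: 7.78
position: [0.5728, -0.2083, 0.0477]
tool_rot: [[0.95, -0.001, 0.313], [-0.313, 0.001, 0.95], [-0.002, -1.0, 0.0]]
ft_force: [0.2, -0.1, -7.0]
grip_width: 0.0353
```

View pics/s6.png

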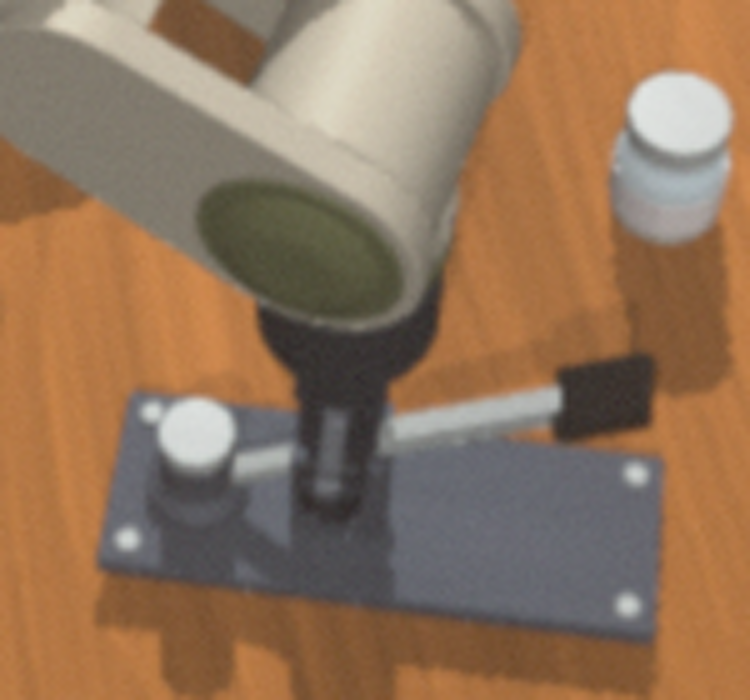

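```bash
python3 -m pendant '[[[0,0,0],-0.5,0.1],[[0,0,0],-1,0.1],[[0,0.1,0],-1,0.1],[[0,0.2,0],-1,0.1],[[0,0.2,0],-1,0.1],[[0,0.3,0],-1,0.1],[[0,0.4,0],-1,0.1],[[0.1,0.5,0],-1,0.1],[[0.1,0.5,0],-1,0.1],[[0.1,0.5,0],-1,0.1],[[0.1,0.5,0],-1,0.1],[[0,0.2,0],-1,0.1]]'
python3 -m pendant '[[[0,0.3,0],-1,0.1],[[0,0.4,0],-0.7,0.1],[[0,0.3,0],0,0.1],[[0,0.1,0],0,0.1],[[0,0,0],0,0.1]]'
python3 - <<'E'
from h import *
R=np.array(env.observe()["tool_rot"]);print("yaw",np.degrees(np.arctan2(R[1,2],R[0,2])))
im,d=env.get_image("side"); zoom("side",im,270,170,160,120,5,"pics/s7.png")
im,d=env.get_image("top"); zoom("top",im,300,120,160,120,5,"pics/t7.png")
E
```

```text
time_s: 8.83
position: [0.5853, -0.1045, 0.0481]
tool_rot: [[0.246, -0.001, 0.969], [-0.969, 0.001, 0.246], [-0.001, -1.0, -0.0]]
ft_force: [-1.0, -0.2, -7.6]
grip_width: 0.0351
time_s: 9.25
position: [0.5851, -0.0729, 0.0482]
tool_rot: [[0.105, -0.0, 0.995], [-0.995, 0.0, 0.105], [-0.0, -1.0, -0.0]]
ft_force: [0.2, -0.4, -8.2]
grip_width: 0.035
yaw 6.001966562081335
```

View pics/s7.png

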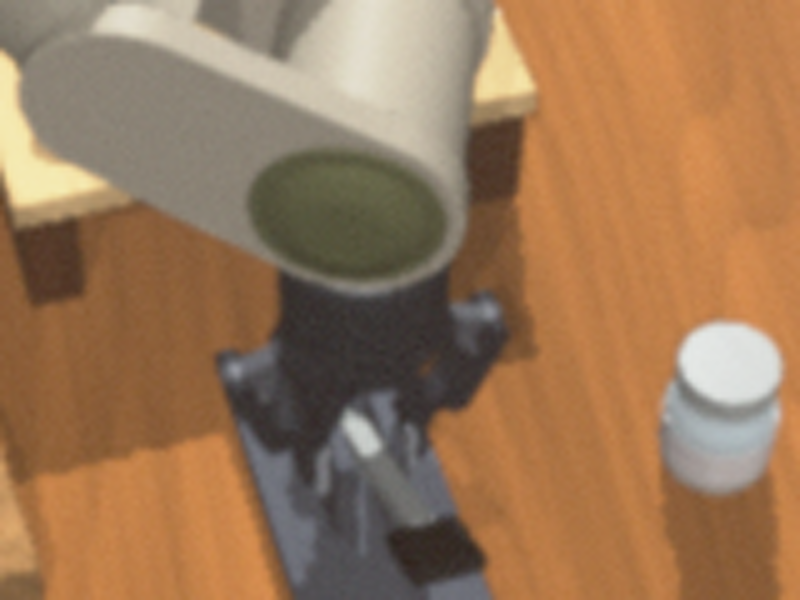

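View pics/t7.png

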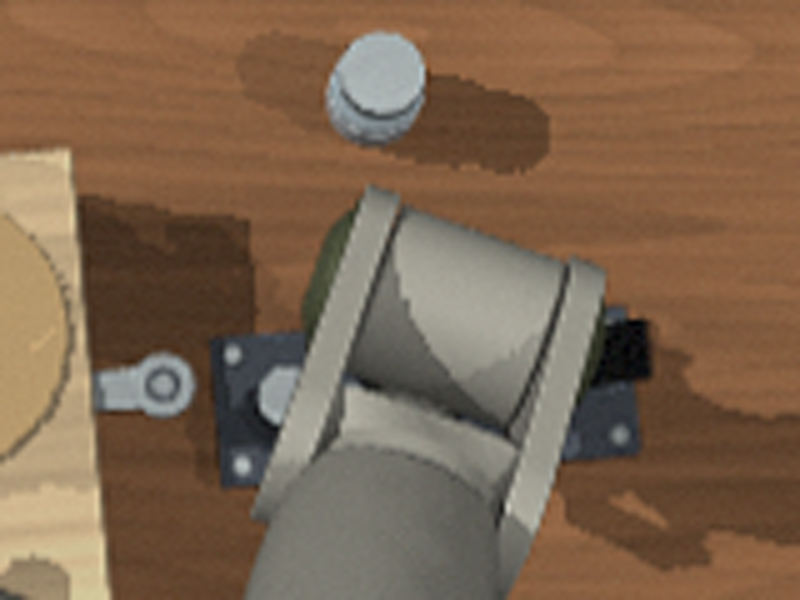

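Run:
```python
from h import *
T=lambda u,v:(300+u/5-.4,120+v/5-.4)
a=plane("top",T(232,354),.020);b=plane("top",T(243,466),.020);m=(a+b)/2
print("dots",a,b,"head",np.degrees(np.arctan2(*(a-b)[:2][::-1]))+90)
d=np.array([-.105,.9945,0]); print("saddle from dots",m-.0264*d)
print("saddle",plane("top",T(288,395),.067), "pad",plane("top",T(163,384),.086))
```

```text
dots [0.60882152 0.02194641 0.02      ] [0.54222385 0.01435499 0.02      ] head 96.50303309378617
saddle from dots [ 0.57829468 -0.0081041   0.02      ]
saddle [ 0.57848437 -0.00888188  0.067     ] pad [0.58057824 0.06283145 0.086     ]
```

```bash
python3 -m pendant '[[[0,0,-0.1],0,0.1],[[0.02,0.2,0],0,0.1],[[0.02,0.4,0],0,0.1],[[0.03,0.4,0],0,0.1],[[0,0.4,0],0,0.1],[[0,0.4,0],0,0.1],[[0,0.3,0],0,0.1],[[0,0.2,0],0,0.1],[[0,0.08,0],0,0.1],[[0,0,0],0,0.1],[[0,0,0],0,0.1]]'
```

```text
time_s: 10.27
position: [0.5874, -0.0024, 0.0454]
tool_rot: [[0.101, 0.0, 0.995], [-0.995, -0.0, 0.101], [0.0, -1.0, 0.0]]
ft_force: [0.4, -0.6, -6.6]
grip_width: 0.035
```

```bash
python3 -m pendant '[[[0,0.03,-0.1],0,0.1],[[0,0,-0.05],0,0.1],[[0,0,-0.03],0,0.1],[[0,0,0],0,0.1]]'
python3 - <<'E'
from h import *
im,d=env.get_image("side"); zoom("side",im,270,170,160,120,5,"pics/s8.png")
im,d=env.get_image("top"); zoom("top",im,300,120,160,120,5,"pics/t8.png")
E
```

```text
time_s: 10.6
position: [0.5873, -0.0016, 0.0404]
tool_rot: [[0.101, 0.0, 0.995], [-0.995, -0.0, 0.101], [0.0, -1.0, 0.0]]
ft_force: [-2.7, -0.7, -0.2]
grip_width: 0.0354
```

View pics/t8.png

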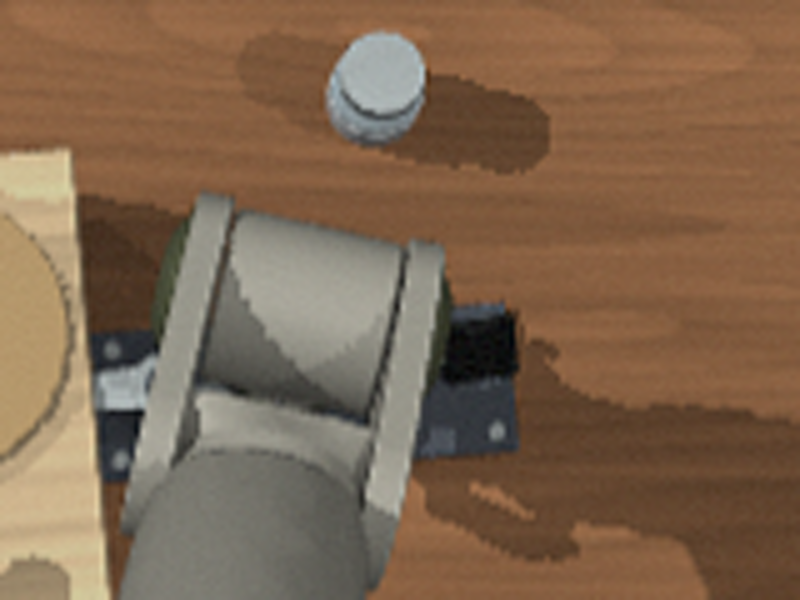

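```bash
python3 -m pendant '[[[0,0,0],0,0.5],[[0,0,0],0,0.7],[[0,0,0],0,0.8],[[0,0,0],0,0.8],[[0,0,0],0,0.8],[[0,0,0.3],0,0.8],[[0,0,0.6],0,0.8],[[0,0,0.9],0,0.8],[[0,0,0.9],0,0.8],[[0,0,0.9],0,0.8],[[0,0,0.9],0,0.8],[[0,0,0.5],0,0.8]]'
python3 -m pendant '[[[0,-0.6,0.2],0,0.2],[[0,-0.9,0],0,0],[[0,-0.9,0],0,0],[[0,-0.9,0],0,0],[[0,-0.9,0],0,0],[[0,-0.6,0],0,0],[[0,0,0],0,0]]' 60
python3 - <<'E'
from h import *
im,d=env.get_image("side"); zoom("side",im,270,170,160,120,5,"pics/s9.png")
im,d=env.get_image("top"); zoom("top",im,300,120,160,120,5,"pics/t9.png")
E
```

```text
time_s: 11.7
position: [0.588, -0.0013, 0.194]
tool_rot: [[0.101, 0.005, 0.995], [-0.995, -0.001, 0.101], [0.001, -1.0, 0.005]]
ft_force: [-0.3, -0.4, 0.3]
grip_width: 0.0684
time_s: 12.28
position: [0.5871, -0.1485, 0.1964]
tool_rot: [[0.098, 0.0, 0.995], [-0.995, -0.001, 0.098], [0.001, -1.0, 0.0]]
ft_force: [-0.5, -0.3, 0.1]
grip_width: 0.0002
```

View pics/s9.png

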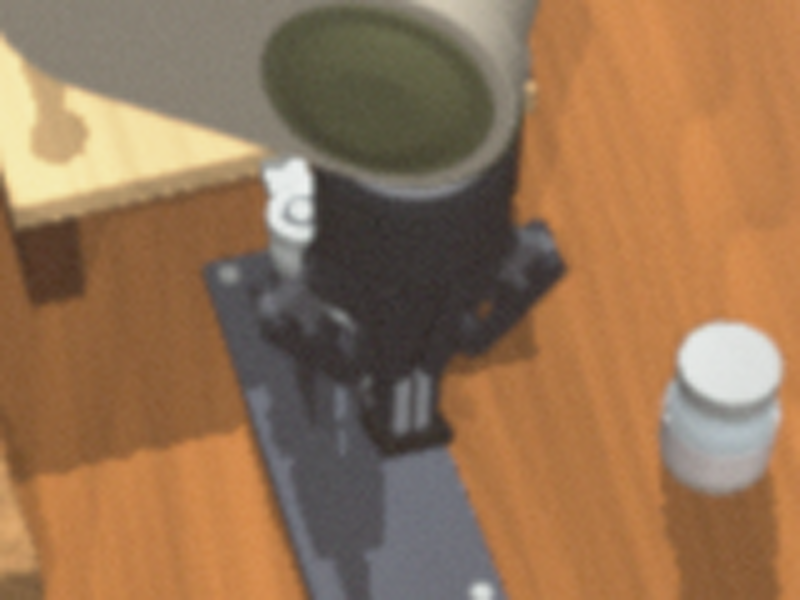

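View pics/t9.png

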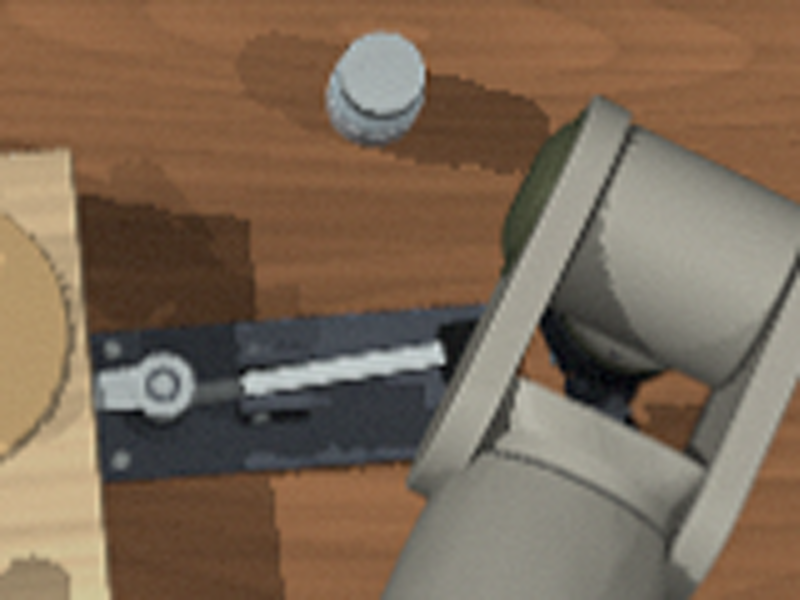

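Run:
```python
from h import *
T=lambda u,v:(300+u/5-.4,120+v/5-.4)
a=plane("top",T(112,350),.013);b=plane("top",T(120.5,461),.013);m=(a+b)/2
h=np.degrees(np.arctan2(*(a-b)[:2][::-1]))+90; r=np.radians(h)
d=np.array([np.cos(r),np.sin(r),0]); print("head",h,"saddle",m-.0264*d, "pad",plane("top",T(163,384),.086))
print("plate corner near edge line", plane("top",T(237,327),.012),plane("top",T(485,303),.012),plane("top",T(105,482),.012),plane("top",T(410,462),.012))
```

```text
head 95.67084397687964 saddle [0.58018848 0.0636621  0.013     ] pad [0.58057824 0.06283145 0.086     ]
plate corner near edge line [0.62644273 0.01895697 0.012     ] [ 0.64432424 -0.12948694  0.012     ] [0.53181081 0.09553194 0.012     ] [ 0.54757826 -0.08502364  0.012     ]
```

```bash
python3 -m pendant '[[[0.18,0.4,0],0,0],[[0.18,0.6,0],0,0],[[0,0.25,-0.3],0,0],[[0,0,-0.6],0,0],[[0,0,-0.5],0,0],[[0,0,-0.2],0,0],[[0,0,0],0,0]]'
python3 - <<'E'
from h import *
im,d=env.get_image("side"); zoom("side",im,270,170,160,120,5,"pics/s10.png")
E
```

```text
time_s: 12.97
position: [0.5974, -0.1064, 0.1463]
tool_rot: [[0.102, -0.003, 0.995], [-0.995, 0.001, 0.102], [-0.002, -1.0, -0.003]]
ft_force: [-0.2, -0.4, 0.1]
grip_width: -0.0001
```

View pics/s10.png

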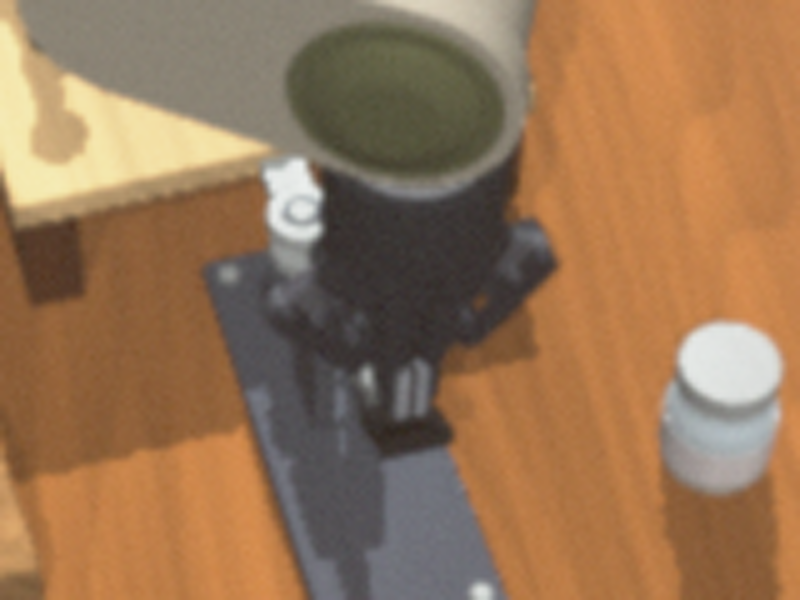

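```bash
python3 -m pendant '[[[0,-0.15,-0.2],0,0],[[0,-0.05,-0.2],0,0],[[0.01,-0.15,-0.25],0,0],[[0.01,-0.13,-0.25],0,0],[[0.01,-0.115,-0.25],0,0],[[0.01,-0.1,-0.25],0,0],[[0.01,-0.085,-0.25],0,0],[[0,0,0],0,0]]'
python3 - <<'E'
from h import *
im,d=env.get_image("side"); zoom("side",im,270,170,160,120,5,"pics/s11.png")
E
```

```text
time_s: 13.68
position: [0.5994, -0.1315, 0.0969]
tool_rot: [[0.101, -0.001, 0.995], [-0.995, 0.001, 0.101], [-0.001, -1.0, -0.001]]
ft_force: [1.7, 2.6, 5.3]
grip_width: -0.0001
```

View pics/s11.png

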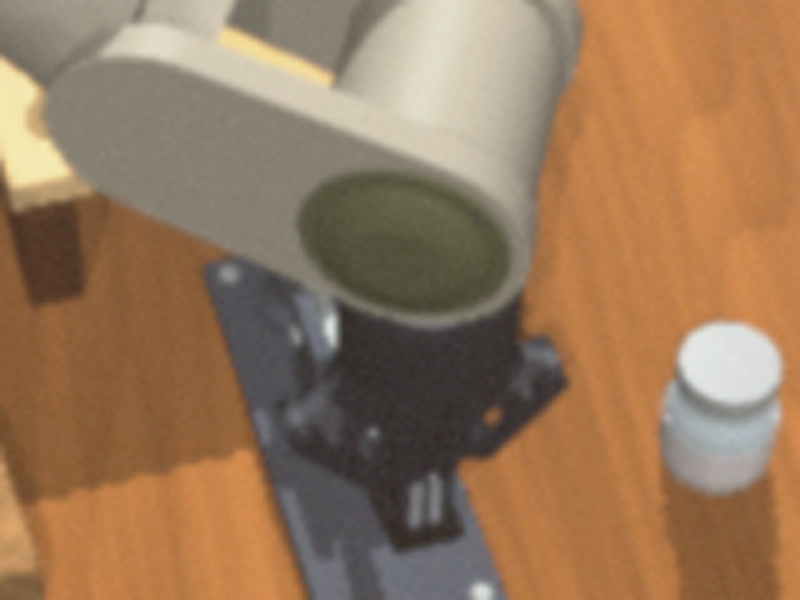

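```bash
python3 -m pendant '[[[0.0,-0.06,-0.25],0,0],[[0,-0.05,-0.25],0,0],[[0,-0.03,-0.25],0,0],[[0,-0.02,-0.2],0,0],[[0,0,0],0,0]]'; python3 -m pendant '[[[0,0,-0.1],0,0],[[0,0,0],0,0]]'
```

```text
time_s: 14.15
position: [0.5997, -0.1361, 0.0695]
tool_rot: [[0.101, -0.0, 0.995], [-0.995, -0.0, 0.101], [0.0, -1.0, -0.0]]
ft_force: [1.3, 1.7, 6.5]
grip_width: 0.0001
time_s: 14.32
position: [0.5997, -0.1362, 0.0673]
tool_rot: [[0.101, 0.0, 0.995], [-0.995, -0.001, 0.101], [0.001, -1.0, 0.0]]
ft_force: [1.2, 1.3, 6.4]
grip_width: -0.0002
```

```bash
python3 -m pendant '[[[0,0,-0.1],0,0],[[0,0,-0.05],0,0],[[0,0,0],0,0]]'; python3 -m pendant '[[[0,0,-0.05],0,0],[[0,0,0],0,0]]'
python3 - <<'E'
from h import *
im,d=env.get_image("side"); zoom("side",im,240,120,160,120,5,"pics/s12.png")
im,d=env.get_image("top"); zoom("top",im,240,130,160,120,5,"pics/t12.png");np.save("top12.npy",d)
E
```

```text
time_s: 14.57
position: [0.5998, -0.1364, 0.0631]
tool_rot: [[0.101, 0.001, 0.995], [-0.995, -0.001, 0.101], [0.001, -1.0, 0.001]]
ft_force: [0.8, 1.3, 6.9]
grip_width: -0.0002
time_s: 14.73
position: [0.5999, -0.1364, 0.0626]
tool_rot: [[0.101, 0.001, 0.995], [-0.995, -0.001, 0.101], [0.002, -1.0, 0.001]]
ft_force: [-1.6, 1.5, 13.4]
grip_width: 0.0
```

View pics/s12.png

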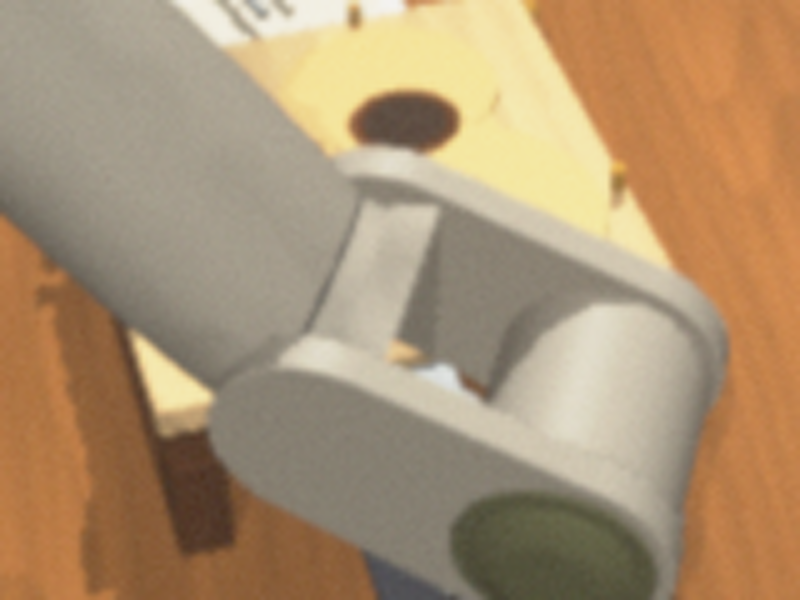

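View pics/t12.png

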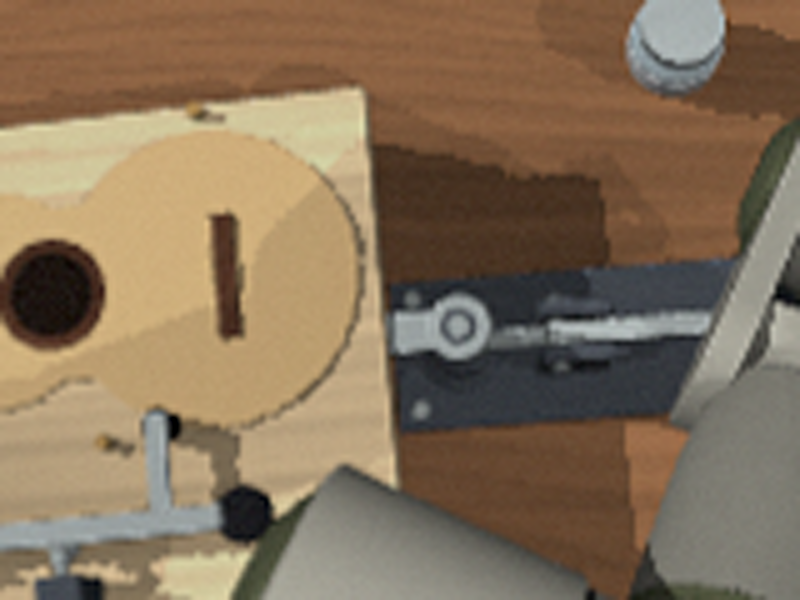

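Run:
```python
from h import *
D=np.load("top12.npy"); T=lambda u,v:(240+u/5-.4,130+v/5-.4)
a=plane("top",T(412,298),.013);b=plane("top",T(421.5,409),.013);m=(a+b)/2
h=np.degrees(np.arctan2(*(a-b)[:2][::-1]))+90; r=np.radians(h); d=np.array([np.cos(r),np.sin(r),0])
print("head",h,"saddle",m-.0264*d)
X=np.array([dep("top",T(u,v),D) for u,v in [(475,312),(440,330),(478,340),(459,345)]]);print("pad top pts",X)
print("pad ctr",plane("top",T(459,326),np.median(X[:,2])+.003))
for p in [(300,540),(400,560),(250,512),(340,110),(340,160),(-1,220)]: print(p,dep("top",T(*p),D))
```

```text
head 96.17706113527306 saddle [0.58162504 0.06341807 0.013     ]
pad top pts [[0.58866944 0.05662412 0.11635477]
 [0.57759541 0.07570971 0.12062359]
 [0.57315478 0.05465567 0.11593647]
 [0.57046546 0.06506481 0.11360458]]
pad ctr [0.58025988 0.06530581 0.11914562]
(300, 540) [0.43359272 0.11997773 0.61005467]
(400, 560) [0.42779155 0.08570908 0.6045345 ]
(250, 512) [0.47336768 0.1747328  0.14855183]
(340, 110) [0.69992344 0.13409274 0.12215198]
(340, 160) [0.67347762 0.13372848 0.11288988]
(-1, 220) [0.63788887 0.32592665 0.09976319]
```

```bash
python3 -m pendant '[[[0,0,0],0,0],[[0,0,0],0,0],[[0,0,0],0,0],[[0,0,0],0,0],[[0,0,0],0,0],[[0,0,0],0,0]]'; python3 -m pendant '[[[0,0,-0.03],0,0],[[0,0,0],0,0],[[0,0,0],0,0],[[0,0,0],0,0],[[0,0,0],0,0],[[0,0,0],0,0]]'
```

```text
time_s: 15.33
position: [0.5999, -0.1364, 0.0627]
tool_rot: [[0.101, 0.002, 0.995], [-0.995, -0.002, 0.101], [0.002, -1.0, 0.001]]
ft_force: [-0.9, 1.4, 12.7]
grip_width: 0.0002
time_s: 15.83
position: [0.5999, -0.1365, 0.0624]
tool_rot: [[0.101, 0.002, 0.995], [-0.995, -0.002, 0.101], [0.002, -1.0, 0.002]]
ft_force: [-3.0, 2.0, 16.9]
grip_width: -0.0002
```

The handle is firmly on its stop and the push is stable, so I'm handing in.

Run:
```python
from rig import env
env.close_job()
```

```text
the job is handed in; nothing more can be done
```

I finished all three steps and handed the job in at about 16 s of the 67 s. `close_job` gives no verdict, so the outcome below rests on my own measurements.

- **Hold-down lever:** I pressed the button down its arc to the stop and lifted off. It stayed down by itself, with the button top measured at z ≈ 0.131 m, or about 0.41 rad. It was still down after the board rose.
- **Jack placement:** I gripped the tower (35 mm), lifted the jack about 7 mm, turned it 94° and set it down with the saddle about 1 mm from the pad centre. The handle was still up and the board still down. I then let go.
- **Raising the board:** I pushed the paddle down its arc to its stop with the closed fingers and kept pressing, at about 17 N on the last reading. The pad top rose about 32 mm, which is a tilt of about 0.095 rad.
- **Last checks:** The saddle was about 2–3 mm from the pad centre, within the 12 mm limit, and the jack looked flat on the bench. The nearest arm link was far above the board.
- **Bystanders:** The jar looked unmoved in the last top view. The plane and the sanding block were never approached, but I did not measure them again.

The two cameras disagreed by up to about 3 mm in y. The saddle-to-pad offsets therefore come from the top camera alone.

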